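# Guest soap from under the vanity mirror with tongs

### The arm

A 6-joint arm with a two-finger parallel gripper is mounted at the origin on the work surface. World frame = base frame: x ahead of the robot, y to its left, z up, the work surface at z = 0. Lengths are in m, angles in degrees, forces in N, time in s.
With the tool pointing down it reaches from about 0.3 to 0.775 m from the base axis. Payload 14.6 kg.
Tool frame: the origin (TCP) lies at the very end of the fingers, on their centre line; the grasp point (between the pads) lies bot.grip_point_offset behind it (bot.grip_point_offset is the distance from the TCP to the grasp point, in m); z points along the fingers, y is the line along which they close (so a half turn about z gives the same grasp; the last joint's range is limited). The gripper opens to 85 mm and grips with 20 to 120 N. Pads are 22 mm wide; open, the fingers measure 114 mm over their backs; the gripper's body (76 mm by 85 mm) begins 54 mm behind the grasp point. The pads swing forward as they close: fully open they stand 13 mm farther back than shut.
Start: joints at [64.08, 17.183, 87.147, -0, 75.671, -3.816], TCP at [0.207, 0.51, 0.231] pointing down, gripper open.
Joint ranges: [-173.82, 173.82], [-45.26, 126.66], [13.44, 144.39], [-59.66, 239.66], [0, 175.72], [-146.38, 146.38]. Speed limits (degrees/s): [127.2, 127.2, 147.25, 180, 180, 180].

### API

Orientations are given as [roll, pitch, yaw] about the fixed x, y, z axes, in that order (R = Rz(yaw) Ry(pitch) Rx(roll)).
In Python, from rig import monitor, grab_frame, bot, finder gives the robot as it stands. The module is installed in compiled form; this text tells all that it offers.
- The arm moves only by the shell command python3 -m crank 'ROWS'. ROWS is JSON, a list of rows, each a list of 3 entries, a list of its own where there are three numbers: the gripper's target within -1 to 1 (shut at 1, half-way at 0, fully open at -1), then the shift along the tool's x, y, z in units of 0.8 m (1.0 is 0.8 m), then the turn, a rotation vector about the tool's x, y, z in units of 90 degrees (1.0 is 90 degrees). A call has exactly 10 rows; each row is the pose to reach, as a shift and turn from the pose commanded when the call began, along the tool's axes at that moment; what a row does not reach only later rows make up. A row lasts 1/10 s, in which the tool goes at most 50 mm and 8.59 degrees, less where a joint would pass 70% of its speed; a pose out of reach is approached as far as the arm can. A call with a number of a shift or a turn outside -1 to 1 is refused whole. A call with a gripper value outside its range is refused whole. The fingers move at their own pace and stop on an object; the grip force is fixed at half the most. Time passes only in rows, so rows that repeat a pose let the fingers close, or fill a call up. It gives the time, the measured TCP pose, the force, the opening and the grip force at its end, in the units of the state.
- monitor.get_obs(): the state, without advancing time (a new reading comes with each control period).
- grab_frame(name): name is "scene" or "side" or "wrist"; returns a dict with "image" (420x560x3 uint8, red, green, blue), "fx", "fy", "cx", "cy" (pixels), "distortion" ([k1, k2, p1, p2, k3] as OpenCV has them; the pictures are not rectified), "R" (3x3) and "t" (3): a world point X has camera coordinates R X + t. Camera axes: x right, y down, z forward; pixel columns grow to the right and rows downward; lengths in m; the calibration is good to about 2 mm. A picture is of the moment at which its call begins. There is no depth.
- bot.hand_in(): hands the job in; it is judged then, once.
Trained networks look in the newest picture that a camera, given by its name, has taken for a name from the list of things; names that differ only in an ending like _2 or _b are one class to them, and where a whole thing is asked for, a point or a joint stands for the part that bears it (a point fixed in the world has none). Each returns a list of dicts, best first, with "score" (0 to 1); they miss things now and then, are a little off and sometimes report something else, mostly with a low value. They report only what shows in the picture. A call takes as long as a camera call. They do not tell look-alikes from the thing itself.
- finder.boxes_of(camera, name): "xyz" ([x, y, z] in m, in world coordinates, good to about 4 mm: the middle of the surface that is visible of it).
The state is a dict: "time_s": time; "qpos": joint angles; "dq": joint speeds; "tau": joint torques, N m; "tcp_pos": TCP position; "tcp_rot": TCP orientation; "wrist_force": force on the tool from outside, world axes, zero at the start; "ft_torque": the same for the moment, N m; "finger_gap": opening from 0.0 (shut) to 1.0 (fully open); "finger_force": force on a finger pad.
Only numpy, scipy, OpenCV 4.12 (cv2) and the standard library are available. Lean on these libraries where they do the work, as an engineer would, in place of code of your own. Each camera call takes 0.05 s, during which the arm holds its last target. There are 200 camera calls.

### The job

The round guest soap lies in the brass saucer, pushed back beneath the hand mirror where nothing can come down on it: draw the saucer by its flat handle along the counter, never lifting it, until the whole dish is out from under the mirror. Then take up the steel tongs, close their two paddles on the soap, lift it at least 10 cm above the counter and finish while still holding it up, still, in the closed tongs. The soap must not be touched with the gripper itself, the mirror must not be knocked out of its place, and the rest of the things on the counter must stay where they are.

Things in the scene. Friction and masses are not known exactly. Their poses are not given: they have to be found in the camera images.
- saucer: Round brass soap saucer, 260 g, 100 mm across its rim, rim 10 mm high, inner floor 4 mm above the counter. A flat straight handle points along its own -x, from 45 to 122 mm from the centre; at the start it points roughly to the robot and sticks out in front of the mirror. Origin: centre of the underside, on the counter; z up.
- saucer_handle (a point): The place to grip on the saucer's handle, 92 mm from the saucer's centre. The handle is a bar 14 mm wide, underside 2 mm and top 9 mm above the counter; this point is at its mid-height. It ends 30 mm farther out in a disc of 20 mm diameter. Axes as the saucer's: the handle runs along x.
- soap: Round cream-coloured guest soap, an upright drum of 38 mm diameter and 34 mm height with edges rounded to 6 mm, 42 g, loose on the saucer's floor near its middle (so it stands from 4 to 38 mm above the counter). Origin: centre of its underside; z up.
- tongs: Steel spring tongs, 80 g, 170 mm long, lying on their side: they open and close level. Two flat ribbon arms, 20 mm tall, 3 mm thick, stand on edge; this body is the arm on its own +y side. Origin: on the counter midway between the open arms, 70 mm from the pivot, the place to grip; +x to the tips, -x to pivot and bow (77 mm behind). Here the open tongs are 59 mm over the outsides of the arms.
- tongs_arm: The tongs' other arm (at their -y), hinged at the pivot: its origin, level with the arms' lower edges. Open, its axes match the tongs'; it turns about +z up to 0.42 rad to close. 1 mm of closing at the grip closes the paddles 2.2 mm; on the 38 mm soap the arms are parallel, 44 mm over the outsides. The spring opens the arms with about 4 N at the grip when open, 6.5 N when on the soap.
- tongs_tips (a point): Point midway between the paddles of the open tongs, 82 mm ahead of the tongs' origin and 10 mm above the arms' lower edges; axes as the tongs'. The paddles are shallow cups 30 mm long and 18 mm tall, 66 mm apart at their lips and 70 mm in the middle when open. It belongs to the +y arm, so it is midway only while the tongs are open.
- mirror_edge (a point): Middle of the low front edge of the round hand mirror, 95 mm above the counter. The mirror, 130 mm across and 9 mm thick, slopes up from here to the wall at 30 degrees, its handle in a clip that swivels stiffly about a vertical axis 220 mm behind this point. Own +x: level, back beneath the mirror; z up. The saucer is wholly clear when its centre is 50 mm or more on the -x side.
- varnish: Squat glass nail varnish bottle with a black cap, 34 mm diameter, 66 mm tall, standing beside the saucer's way. Origin: centre of its underside.
- ring_cone: White ceramic ring cone, 48 mm diameter at the foot, 75 mm tall, standing beside the saucer's way. Origin: centre of its underside.
- buffer: Wooden nail buffer block with a grey top, 85 x 30 x 27 mm, long along x. Origin: centre of its underside.
- pusher: Steel cuticle pusher lying on the counter, 120 mm long along x, 7 mm thick. Origin: middle of its underside.
- cream: Round white cream jar, 60 mm diameter, 45 mm tall. Origin: centre of its underside.
- tumbler: White ceramic tumbler with a toothbrush, 72 mm diameter, 95 mm tall (170 mm with the brush). Origin: centre of its underside.
There are look-alikes about, which are no part of the job. What is meant by the saucer is not turquoise, and is the larger of those in its own colour. Leave any blue look-alike of the tongs alone.

How it is judged:
By the outcome, as a careful person would: the job done as asked, in the order asked, and still so for the second after the job is handed in, while the arm keeps its last pose, push and grip.
It also fails if it takes over 56 s, if anything falls off the work surface, if the arm or the gripper's body presses on something with over 40 N, if the wrist force passes 120 N, or if a joint passes its speed limit or range.

## Working session

There is one attempt and no reset: what is moved stays moved. The work goes in short steps, Python scripts to look and compute and a shell command to move; the robot and the scene stay as the last step left them, time stands still between calls to the robot, and variables do not carry over. Pictures are saved under pics/ and viewed, at most 12 in all, crops included, and the job is handed in when it is done.

```bash
mkdir -p pics; cat > h.py <<'E'
import numpy as np, cv2
from rig import monitor, grab_frame, bot, finder
def snap(cam,fn=None):
    f=grab_frame(cam)
    if fn: cv2.imwrite('pics/'+fn,f['image'][:,:,::-1])
    return f
def proj(f,X):
    K=np.array([[f['fx'],0,f['cx']],[0,f['fy'],f['cy']],[0,0,1.]])
    return cv2.projectPoints(np.array(X,float).reshape(-1,1,3),cv2.Rodrigues(np.array(f['R']))[0],np.array(f['t'],float),K,np.array(f['distortion'],float))[0].reshape(-1,2)
def ray(f,uv,z):
    K=np.array([[f['fx'],0,f['cx']],[0,f['fy'],f['cy']],[0,0,1.]])
    p=cv2.undistortPoints(np.array(uv,float).reshape(-1,1,2),K,np.array(f['distortion'],float)).reshape(-1,2)
    R=np.array(f['R']);C=-R.T@np.array(f['t']);o=[]
    for q in p:
        d=R.T@np.array([q[0],q[1],1]);o.append(C+d*(z-C[2])/d[2])
    return np.array(o)
E
python3 - <<'E'
from h import *
for c in ['scene','side','wrist']:
    f=snap(c,c+'0.png'); print(c,'C',(-np.array(f['R']).T@np.array(f['t'])).round(3))
    if c=='wrist': continue
    for n in ['saucer','saucer_handle','soap','tongs','tongs_arm','tongs_tips','mirror_edge','varnish','ring_cone','buffer','pusher','cream','tumbler']:
        print(n,[(np.round(d['xyz'],3).tolist(),round(d['score'],2),proj(f,d['xyz'])[0].round().tolist()) for d in finder.boxes_of(c,n)[:4]])
o=monitor.get_obs();print(o, bot.grip_point_offset)
E
```

```text
scene C [1.25  0.69  1.123]
saucer [([0.639, 0.054, 0.006], 0.92, [245.0, 251.0]), ([0.755, 0.202, 0.006], 0.84, [258.0, 312.0]), ([0.324, 0.155, 0.005], 0.72, [346.0, 202.0])]
saucer_handle [([0.755, 0.198, 0.003], 0.89, [256.0, 311.0]), ([0.326, 0.154, 0.002], 0.82, [345.0, 203.0]), ([0.633, 0.05, 0.007], 0.62, [245.0, 249.0])]
soap [([0.639, 0.063, 0.032], 0.54, [247.0, 246.0])]
tongs [([0.499, -0.28, 0.011], 0.83, [195.0, 166.0]), ([0.255, -0.294, 0.017], 0.55, [246.0, 123.0])]
tongs_arm [([0.493, -0.295, 0.009], 0.71, [192.0, 163.0]), ([0.276, -0.303, 0.015], 0.68, [239.0, 126.0]), ([0.662, -0.089, 0.039], 0.43, [199.0, 221.0])]
tongs_tips [([0.493, -0.281, 0.012], 0.96, [196.0, 164.0]), ([0.254, -0.298, 0.016], 0.73, [245.0, 123.0])]
mirror_edge [([0.675, 0.045, 0.144], 0.97, [229.0, 223.0])]
varnish [([0.656, 0.15, 0.03], 0.6, [268.0, 268.0])]
ring_cone [([0.663, -0.089, 0.041], 0.69, [198.0, 221.0])]
buffer []
pusher [([0.694, 0.301, 0.004], 0.6, [306.0, 318.0]), ([0.639, 0.063, 0.034], 0.57, [247.0, 246.0])]
cream [([0.689, -0.312, 0.042], 0.68, [136.0, 188.0])]
tumbler [([0
[... 1566 characters left out ...]
 C [0.134 0.538 0.373]
{'time_s': 1.45, 'qpos': array([ 6.40795968e+01,  1.71818618e+01,  8.71466176e+01, -1.40237510e-03,
        7.56725585e+01, -3.81381040e+00]), 'dq': array([-0.0072134 ,  0.12930445, -0.01750414,  0.0872034 ,  0.12210727,
        0.01572132]), 'tau': array([-3.15900697e-04, -5.43345523e+01, -3.61994076e+01,  1.91557217e-05,
        5.62315308e-04,  7.30126317e-06]), 'tcp_pos': array([0.20696407, 0.50955586, 0.23129347]), 'tcp_rot': array([-1.79998874e+02,  1.28670475e-03,  1.57893754e+02]), 'wrist_force': array([ 0.35745675,  0.28719774, -0.69098516]), 'ft_torque': array([0.00206264, 0.00611605, 0.08672333]), 'finger_force': 0.0, 'finger_gap': 0.9997754817148916} 0.0187
```

View pics/scene0.png

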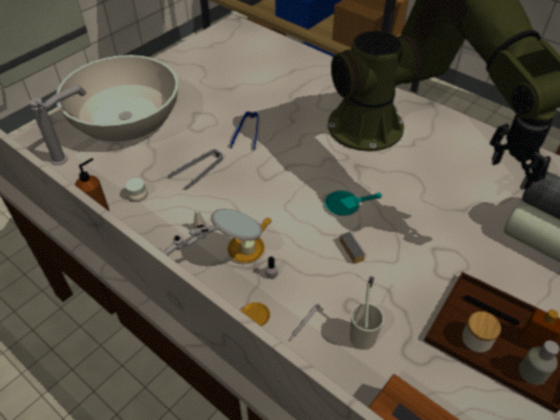

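View pics/side0.png

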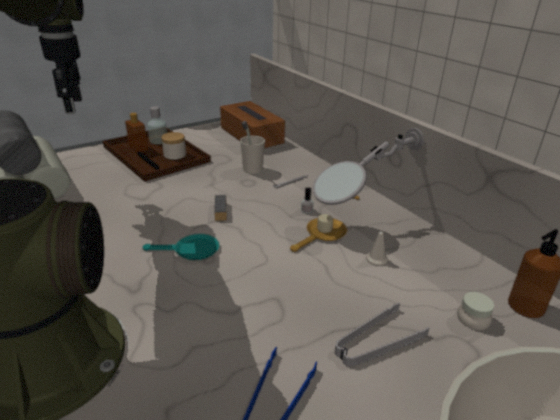

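The scene view shows the brass saucer at (245,249), with its handle end at about (267,221). The steel tongs have their bow at about (220,153) and tips at about (170,178)/(187,187). The side view agrees: handle end (293,247), tongs bow (341,352). The turquoise dish, the small brass dish at (256,313) and the blue tongs are look-alikes.

```bash
python3 - <<'E'
from h import *
s=cv2.imread('pics/scene0.png'); d=cv2.imread('pics/side0.png')
z=lambda i,x,y,w,h:cv2.resize(i[y:y+h,x:x+w],(400,300),interpolation=cv2.INTER_CUBIC)
im=np.vstack([np.hstack([z(s,205,200,100,75),z(s,150,130,100,75)]),np.hstack([z(d,280,150,120,90),z(d,325,290,120,90)])])
cv2.imwrite('pics/crop1.png',np.clip(im.astype(float)*1.4,0,255))
E
```

```text
[ WARN:0@0.254] global loadsave.cpp:1063 imwrite_ Unsupported depth image for selected encoder is fallbacked to CV_8U.
```

View pics/crop1.png

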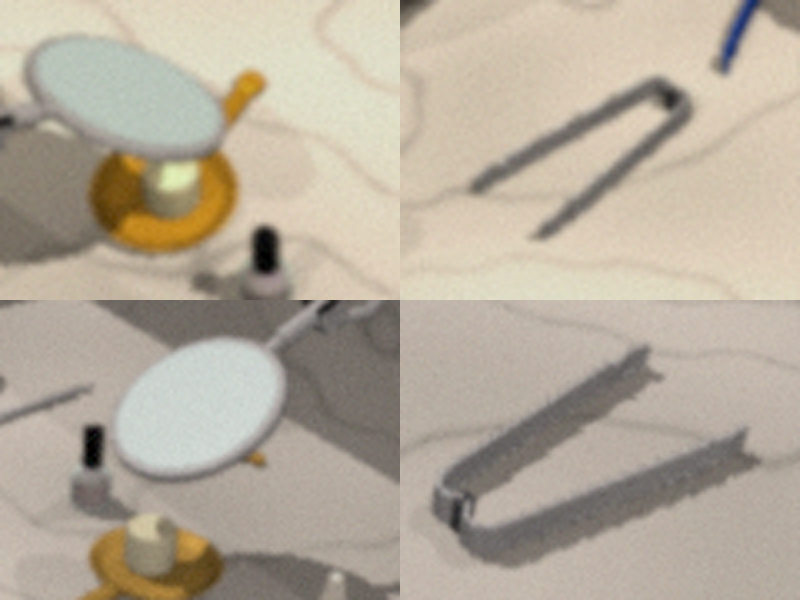

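```bash
python3 - <<'E'
from h import *
f=snap('scene');g=snap('side')
def P(f,n,uv,z): print(n,ray(f,[uv],z)[0].round(4))
P(f,'disc',(268,221.2),.009);P(g,'disc',(296,246.5),.009)
P(f,'sauc',(245.7,248.7),.01);P(g,'sauc',(326.8,228.6),.01)
P(f,'soap',(248,244),.038);P(g,'soap',(325,218.4),.038)
for uv in [(168.7,177),(185,189.2),(218,154.2)]: P(f,'tongs',uv,.02)
for uv in [(398.5,304.4),(427.9,329.6),(341.5,349)]: P(g,'tongs',uv,.02)
E
```

```text
disc [0.5237 0.0344 0.009 ]
disc [0.5229 0.0249 0.009 ]
sauc [0.6342 0.0531 0.01  ]
sauc [0.627  0.0438 0.01  ]
soap [0.6346 0.0633 0.038 ]
soap [0.6227 0.0486 0.038 ]
tongs [ 0.588  -0.2942  0.02  ]
tongs [ 0.5918 -0.2208  0.02  ]
tongs [ 0.4238 -0.2541  0.02  ]
tongs [ 0.5725 -0.24    0.02  ]
tongs [ 0.5698 -0.3127  0.02  ]
tongs [ 0.4118 -0.2644  0.02  ]
```

```bash
cat >> h.py <<'E'
from scipy.spatial.transform import Rotation as Ro
def go(p,yaw):
    o=monitor.get_obs();R=Ro.from_euler('xyz',o['tcp_rot'],degrees=True)
    T=Ro.from_euler('xyz',[180,0,yaw],degrees=True)
    print('t',round(o['time_s'],2),'at',o['tcp_pos'].round(4),o['tcp_rot'].round(2),'F',o['wrist_force'].round(1),'gap',round(o['finger_gap'],3),round(o['finger_force'],1))
    print('shift',(R.inv().apply(np.array(p)-o['tcp_pos'])/.8).round(4),'turn',((R.inv()*T).as_rotvec(degrees=True)/90).round(4))
E
python3 -m crank '[[-1,[-0.305,-0.198,0.05],[0,0,-0.177]],[-1,[-0.61,-0.396,0.1],[0,0,-0.354]],[-1,[-0.61,-0.396,0.1],[0,0,-0.354]],[-1,[-0.61,-0.396,0.1],[0,0,-0.354]],[-1,[-0.61,-0.396,0.1],[0,0,-0.354]],[-1,[-0.61,-0.396,0.1],[0,0,-0.354]],[-1,[-0.61,-0.396,0.1],[0,0,-0.354]],[-1,[-0.61,-0.396,0.1],[0,0,-0.354]],[-1,[-0.61,-0.396,0.1],[0,0,-0.354]],[-1,[-0.61,-0.396,0.1],[0,0,-0.354]]]'
python3 -c "
from h import *
go((.54,.033,.15),189.75)"
```

```text
time_s: 2.55
tcp_pos: [0.4822, 0.1148, 0.1654]
tcp_rot: [180.0, 0.0, -170.3]
wrist_force: [0.8, 0.5, 0.2]
finger_gap: 1.001
finger_force: 0.0
t 2.55 at [0.4822 0.1148 0.1654] [ 1.8000e+02  3.0000e-02 -1.7025e+02] F [0.8 0.5 0.2] gap 1.001 0.0
shift [-0.0539 -0.1131  0.0193] turn [ 0.      0.0004 -0.    ]
```

```bash

python3 -m crank '[[-1,[-0.03,-0.06,0.01],[0,0,0]],[-1,[-0.054,-0.113,0.019],[0,0,0]],[-1,[-0.054,-0.113,0.019],[0,0,0]],[-1,[-0.054,-0.113,0.019],[0,0,0]],[-1,[-0.054,-0.113,0.019],[0,0,0]],[-1,[-0.054,-0.113,0.019],[0,0,0]],[-1,[-0.054,-0.113,0.019],[0,0,0]],[-1,[-0.054,-0.113,0.019],[0,0,0]],[-1,[-0.054,-0.113,0.019],[0,0,0]],[-1,[-0.054,-0.113,0.019],[0,0,0]]]' >/dev/null
python3 -c "
from h import *
f=snap('wrist','w1.png')
print(proj(f,[(.54,.033,.009),(.631,.0485,.01)]))
for n in ['saucer','saucer_handle','mirror_edge','soap']: print(n,[(d['xyz'],d['score']) for d in finder.boxes_of('wrist',n)[:2]])
go((.54,.033,.15),189.75)"
```

```text
[[280.33131078 201.78462188]
 [280.3775236  282.56140238]]
saucer [([0.3585, 0.1553, 0.0059], 0.88), ([0.6095, 0.0381, 0.0061], 0.57)]
saucer_handle [([0.6131, 0.0332, 0.0068], 0.73), ([0.3586, 0.1567, 0.001], 0.68)]
mirror_edge [([0.6198, 0.0423, 0.1142], 0.97)]
soap [([0.6183, 0.0529, 0.0355], 0.97)]
t 3.8 at [0.5391 0.035  0.1502] [-180.     -0.   -170.25] F [0.2 0.2 0.3] gap 0.997 0.0
shift [-0.0006 -0.0026  0.0003] turn [-0. -0.  0.]
```

View pics/w1.png

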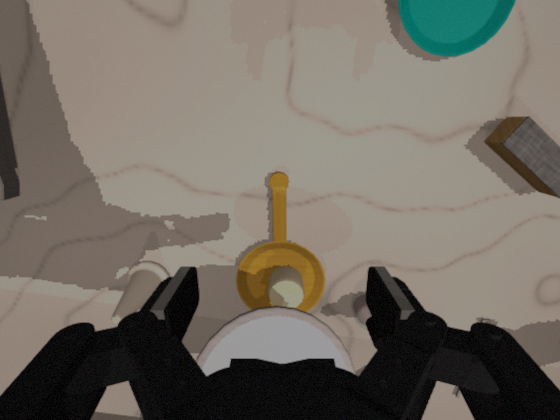

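The wrist view shows the handle disc at (279,181), the saucer centre at about (280,279) and the mirror's front edge at about (280,309). The handle is in line with the tool.

```bash

python3 -c "
from h import *
f=snap('wrist')
d=ray(f,[(279,181)],.009)[0];s=ray(f,[(280.5,279)],.01)[0];m=ray(f,[(280,309)],.1)[0];q=ray(f,[(287,291)],.034)[0]
print(d,s,m,q); u=(s-d)[:2]; y=np.degrees(np.arctan2(u[1],u[0]));print(y,np.linalg.norm(u))
print(ray(f,[(279,181),(279,240)],.009))
p=d[:2]+u/np.linalg.norm(u)*.025
print(p)
go((p[0],p[1],.005),180+9.75)"
```

```text
[0.51919238 0.02796316 0.009     ] [0.62654425 0.04767738 0.01      ] [0.60019313 0.04323684 0.1       ] [0.62511964 0.05428009 0.034     ]
10.405918823467127 0.10914702948917142
[[0.51919238 0.02796316 0.009     ]
 [0.5814584  0.03842177 0.009     ]]
[0.5437812  0.03247868]
t 3.85 at [0.5391 0.035  0.1502] [ 180.     -0.   -170.25] F [-0.1 -0.2  0.7] gap 1.003 0.0
shift [-0.0052 -0.004   0.1815] turn [ 0. -0.  0.]
```

```bash

python3 -m crank '[[-1,[0,-0.0036,0.06],[0,0,0]],[-1,[0,-0.0036,0.1],[0,0,0]],[-1,[0,-0.0036,0.13],[0,0,0]],[-1,[0,-0.0036,0.16],[0,0,0]],[-1,[0,-0.0036,0.18],[0,0,0]],[-1,[0,-0.0036,0.1815],[0,0,0]],[0.2,[0,-0.0036,0.1815],[0,0,0]],[0.8,[0,-0.0036,0.1815],[0,0,0]],[0.8,[0,-0.0036,0.1815],[0,0,0]],[0.8,[0,-0.0036,0.1815],[0,0,0]]]'
```

```text
time_s: 4.85
tcp_pos: [0.54, 0.0322, 0.0057]
tcp_rot: [-180.0, 0.1, -170.2]
wrist_force: [0.3, -0.8, -0.5]
finger_gap: 0.331
finger_force: 0.0
```

```bash

python3 -m crank '[[0.8,[0,0,0],[0,0,0]],[0.8,[0,0,0],[0,0,0]],[0.8,[0,0,0],[0,0,0]],[0.8,[0.002,0,0],[0,0,0]],[0.8,[0.006,0,0],[0,0,0]],[0.8,[0.012,0,0],[0,0,0]],[0.8,[0.02,0,0],[0,0,0]],[0.8,[0.028,0,0],[0,0,0]],[0.8,[0.036,0,0],[0,0,0]],[0.8,[0.044,0,0],[0,0,0]]]'
python3 -m crank '[[0.8,[0.008,0,0],[0,0,0]],[0.8,[0.016,0,0],[0,0,0]],[0.8,[0.024,0,0],[0,0,0]],[0.8,[0.032,0,0],[0,0,0]],[0.8,[0.040,0,0],[0,0,0]],[0.8,[0.048,0,0],[0,0,0]],[0.8,[0.056,0,0],[0,0,0]],[0.8,[0.064,0,0],[0,0,0]],[0.8,[0.072,0,0],[0,0,0]],[0.8,[0.080,0,0],[0,0,0]]]'
python3 -m crank '[[0.8,[0.008,0,0],[0,0,0]],[0.8,[0.016,0,0],[0,0,0]],[0.8,[0.024,0,0],[0,0,0]],[0.8,[0.032,0,0],[0,0,0]],[0.8,[0.040,0,0],[0,0,0]],[0.8,[0.047,0,0],[0,0,0]],[0.8,[0.053,0,0],[0,0,0]],[0.8,[0.057,0,0],[0,0,0]],[0.8,[0.06,0,0],[0,0,0]],[0.8,[0.06,0,0],[0,0,0]]]'
```

```text
time_s: 5.85
tcp_pos: [0.5044, 0.0261, 0.0051]
tcp_rot: [-180.0, 0.0, -170.2]
wrist_force: [3.4, 0.4, 2.1]
finger_gap: 0.13
finger_force: 58.6
time_s: 6.85
tcp_pos: [0.4413, 0.0153, 0.005]
tcp_rot: [-180.0, -0.0, -170.2]
wrist_force: [2.8, 0.3, 2.5]
finger_gap: 0.134
finger_force: 58.6
time_s: 7.85
tcp_pos: [0.3941, 0.0072, 0.0049]
tcp_rot: [180.0, -0.0, -170.2]
wrist_force: [-0.4, 0.5, 2.4]
finger_gap: 0.129
finger_force: 58.7
```

```bash

python3 -c "
from h import *
f=snap('side','side1.png')
for n in ['saucer','soap','mirror_edge']: print(n,[(d['xyz'],d['score']) for d in finder.boxes_of('side',n)[:3]])
go((.54,.033,.15),189.75)"
```

```text
saucer [([0.4785, 0.0048, 0.01], 0.7), ([0.4788, 0.0148, 0.0367], 0.67), ([0.3307, 0.1599, 0.0054], 0.63)]
soap [([0.4804, 0.0153, 0.0365], 0.74)]
mirror_edge [([0.6652, 0.0324, 0.1372], 0.86)]
t 8.05 at [0.3941 0.0072 0.0048] [ 1.7999e+02 -7.0000e-02 -1.7024e+02] F [-3.3 -0.3  3.6] gap 0.133 58.8
shift [-0.1849  0.0009 -0.1817] turn [ 0.0001 -0.0008  0.0001]
```

View pics/side1.png

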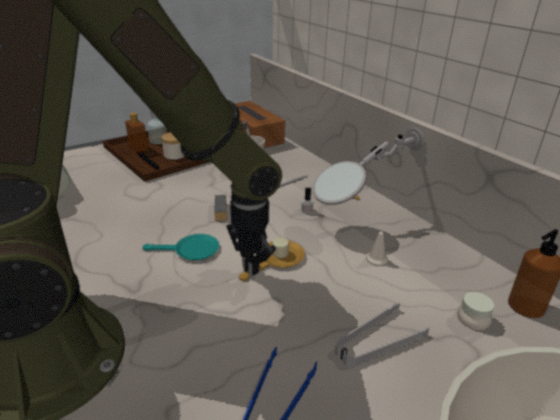

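The side view shows the saucer at (282,254), clear of the mirror at (340,182), with the soap still on it at (281,246). I'll release it and go over the tongs.

```bash

python3 -m crank '[[0.3,[0,0,0],[0,0,0]],[-1,[0,0,0],[0,0,0]],[-1,[0,0,0],[0,0,0]],[-1,[0,0,0],[0,0,0]],[-1,[0,0,0],[0,0,0]],[-1,[0,0,-0.03],[0,0,0]],[-1,[0,0,-0.07],[0,0,0]],[-1,[0,0,-0.13],[0,0,0]],[-1,[0,0,-0.19],[0,0,0]],[-1,[0,0,-0.19],[0,0,0]]]'
python3 -c "
from h import *
go((.495,-.263,.16),177)"
```

```text
time_s: 9.05
tcp_pos: [0.3969, 0.0071, 0.1624]
tcp_rot: [-179.9, 0.5, -170.2]
wrist_force: [0.6, 0.4, -1.3]
finger_gap: 1.003
finger_force: 0.0
t 9.05 at [0.3969 0.0071 0.1624] [-179.87    0.53 -170.24] F [ 0.6  0.4 -1.3] gap 1.003 0.0
shift [-0.0636 -0.3535  0.0045] turn [-0.0008  0.006   0.1418]
```

```bash

python3 -m crank '[[-1,[-0.01,-0.05,0],[0,0,0.02]],[-1,[-0.02,-0.11,0],[0,0,0.06]],[-1,[-0.03,-0.17,0],[0,0,0.1]],[-1,[-0.04,-0.23,0],[0,0,0.142]],[-1,[-0.053,-0.29,0],[0,0,0.142]],[-1,[-0.064,-0.33,0],[0,0,0.142]],[-1,[-0.064,-0.353,0],[0,0,0.142]],[-1,[-0.064,-0.353,0],[0,0,0.142]],[-1,[-0.064,-0.353,0],[0,0,0.142]],[-1,[-0.064,-0.353,0],[0,0,0.142]]]'
python3 -c "
from h import *
f=snap('wrist','w2.png')
for n in ['tongs','tongs_arm','tongs_tips']: print(n,[(d['xyz'],d['score']) for d in finder.boxes_of('wrist',n)[:3]])
X=[(.495,-.263,0),(.4181,-.259,0),(.588,-.268,0),(.5,-.2335,.02),(.497,-.2925,.02)]
print(proj(f,X).round())
go((.495,-.263,.16),177)"
```

```text
time_s: 10.05
tcp_pos: [0.4927, -0.2615, 0.1569]
tcp_rot: [180.0, -0.0, 177.0]
wrist_force: [-0.2, 0.1, 0.1]
finger_gap: 0.999
finger_force: 0.0
tongs [([0.3373, -0.2706, 0.0222], 0.91), ([0.4769, -0.2769, 0.0189], 0.82)]
tongs_arm [([0.4758, -0.2948, 0.0177], 0.6), ([0.3368, -0.2688, 0.0183], 0.54)]
tongs_tips [([0.4766, -0.2678, 0.0202], 0.78)]
[[281. 199.]
 [281. 124.]
 [281. 277.]
 [311. 208.]
 [252. 208.]]
t 10.25 at [ 0.4929 -0.2618  0.1573] [-1.7999e+02  1.0000e-02  1.7702e+02] F [0.  0.8 0.4] gap 0.999 0.0
shift [-0.0027 -0.0013 -0.0034] turn [-0.0001  0.0002  0.0002]
```

View pics/w2.png

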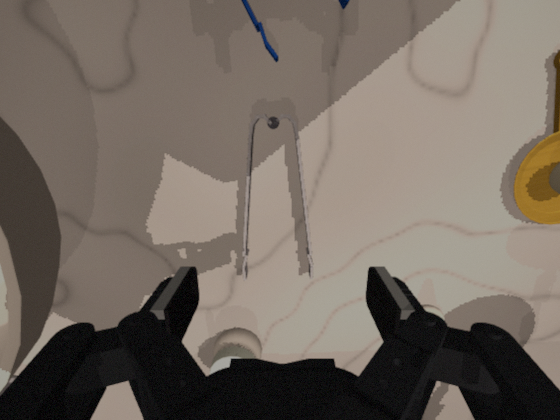

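The wrist view shows the tongs' pivot screw at (273,122) and the tip ends at (245,272) and (311,272).

```bash

python3 -c "
from h import *
f=snap('wrist')
p=ray(f,[(273,122),(245,272),(311,272),(247,200),(303,200)],.02)
print(p.round(4));b=p[0];t=(p[1]+p[2])/2;u=(t-b)[:2];L=np.linalg.norm(u);y=np.degrees(np.arctan2(u[1],u[0]))
o=b[:2]+u/L*.07;print(L,y,o,np.linalg.norm(p[3]-p[4]))
go((o[0],o[1],.004),180+y)"
```

```text
[[ 0.4162 -0.2667  0.02  ]
 [ 0.5688 -0.3065  0.02  ]
 [ 0.5726 -0.2354  0.02  ]
 [ 0.4888 -0.2972  0.02  ]
 [ 0.4917 -0.2415  0.02  ]]
0.15460695015511067 -1.558832841855563 [ 0.48614211 -0.26864421] 0.05572638351244492
t 10.3 at [ 0.493  -0.262   0.1573] [-1.7999e+02  2.0000e-02  1.7701e+02] F [-0.3 -0.1 -0.5] gap 0.998 0.0
shift [ 0.0081 -0.0087  0.1916] turn [-0.0001  0.0002 -0.0159]
```

```bash

python3 -m crank '[[-1,[0.008,-0.0087,0.03],[0,0,-0.016]],[-1,[0.008,-0.0087,0.08],[0,0,-0.016]],[-1,[0.008,-0.0087,0.13],[0,0,-0.016]],[-1,[0.008,-0.0087,0.17],[0,0,-0.016]],[-1,[0.008,-0.0087,0.187],[0,0,-0.016]],[-1,[0.008,-0.0087,0.1915],[0,0,-0.016]],[-0.3,[0.008,-0.0087,0.1915],[0,0,-0.016]],[-0.3,[0.008,-0.0087,0.1915],[0,0,-0.016]],[-0.3,[0.008,-0.0087,0.1915],[0,0,-0.016]],[-0.3,[0.008,-0.0087,0.1915],[0,0,-0.016]]]'
python3 -c "
from h import *
go((.495,-.263,.004),178.44)"
```

```text
time_s: 11.3
tcp_pos: [0.4872, -0.2696, 0.006]
tcp_rot: [-179.9, 0.2, 178.4]
wrist_force: [0.1, 0.6, 5.2]
finger_gap: 0.653
finger_force: 5.9
t 11.3 at [ 0.4872 -0.2696  0.006 ] [-179.9     0.18  178.42] F [0.1 0.6 5.2] gap 0.653 5.9
shift [-0.0095  0.0086  0.0025] turn [-0.0012  0.002  -0.0002]
```

```bash

python3 -m crank '[[-0.3,[0,0,0],[0,0,0]],[-0.3,[0,0,0],[0,0,0]],[-0.3,[0,0,-0.004],[0,0,0]],[-0.3,[0,0,-0.012],[0,0,0]],[-0.3,[0,0,-0.024],[0,0,0]],[-0.3,[0,0,-0.04],[0,0,0]],[-0.3,[0,0,-0.06],[0,0,0]],[-0.3,[0,0,-0.08],[0,0,0]],[-0.3,[0,0,-0.09],[0,0,0]],[-0.3,[0,0,-0.09],[0,0,0]]]'
python3 -c "
from h import *
f=snap('wrist','w3.png')
go((.40,.01,.12),189)
d=snap('side')['image']
cv2.imwrite('pics/c3.png',np.hstack([f['image'],cv2.resize(d[200:410,300:500],(400,420))])[:,160:,::-1])
"
```

```text
time_s: 12.3
tcp_pos: [0.4867, -0.2694, 0.0774]
tcp_rot: [-179.9, 0.1, 178.4]
wrist_force: [-0.9, -0.1, -0.8]
finger_gap: 0.649
finger_force: 4.1
t 12.35 at [ 0.4862 -0.2691  0.0763] [-1.7997e+02  4.0000e-02  1.7841e+02] F [ 0.6 -1.  -1.6] gap 0.651 4.1
shift [ 0.1174  0.3458 -0.0549] turn [-0.0003  0.0005 -0.1176]
```

View pics/c3.png

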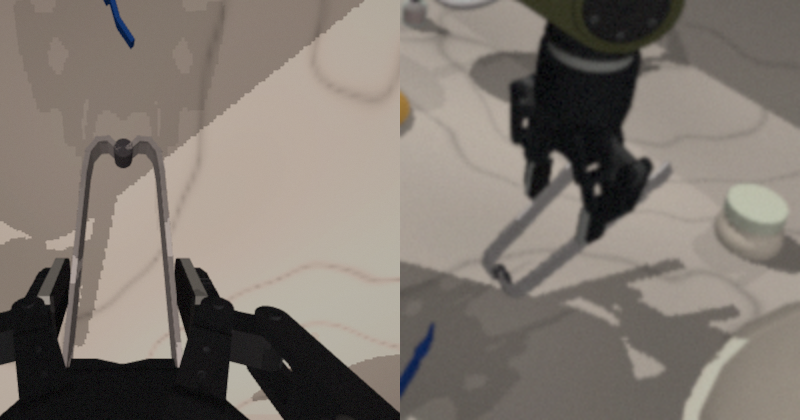

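```bash

python3 -c "
from h import *
go((.398,.0148,.13),190)
f=grab_frame('wrist');print(proj(f,[(.4162,-.2667,.091),(.4162,-.2667,.081),(.4162,-.2667,.101)]))
"
```

```text
t 12.4 at [ 0.486  -0.2689  0.0756] [ 1.7999e+02 -1.0000e-02  1.7841e+02] F [-0.5 -0.1 -0.2] gap 0.651 4.1
shift [ 0.1197  0.3515 -0.0679] turn [ 1.000e-04 -1.000e-04 -1.287e-01]
[[284.15551922 140.91589523]
 [283.99802284 139.41465325]
 [284.33936164 142.66826763]]
```

```bash

python3 -m crank '[[-0.3,[0.005,0.012,-0.02],[0,0,0]],[-0.3,[0.015,0.045,-0.045],[0,0,-0.02]],[-0.3,[0.03,0.09,-0.068],[0,0,-0.05]],[-0.3,[0.048,0.14,-0.068],[0,0,-0.08]],[-0.3,[0.065,0.19,-0.068],[0,0,-0.11]],[-0.3,[0.082,0.24,-0.068],[0,0,-0.129]],[-0.3,[0.098,0.29,-0.068],[0,0,-0.129]],[-0.3,[0.11,0.325,-0.068],[0,0,-0.129]],[-0.3,[0.117,0.343,-0.068],[0,0,-0.129]],[-0.3,[0.1197,0.3515,-0.068],[0,0,-0.129]]]'
python3 -c "
from h import *
f=snap('wrist','w4.png')
print('w',[(d['xyz'],d['score']) for d in finder.boxes_of('wrist','soap')[:3]])
g=snap('scene');print('s',[(d['xyz'],d['score']) for d in finder.boxes_of('scene','soap')[:3]])
cv2.imwrite('pics/c4.png',np.hstack([f['image'],cv2.resize(g['image'][150:360,170:370],(400,420))])[:,160:,::-1])
print(proj(f,[(.479,.029,.038),(.479,.023,.01)]),proj(g,[(.479,.029,.038)]))
go((.398,.0148,.13),190)
"
```

```text
time_s: 13.45
tcp_pos: [0.3975, 0.0158, 0.1298]
tcp_rot: [180.0, -0.0, -169.9]
wrist_force: [-0.5, -0.5, -1.2]
finger_gap: 0.654
finger_force: 4.1
w [([0.4744, 0.031, 0.0362], 0.92), ([0.4677, 0.0106, 0.0068], 0.6)]
s [([0.4914, 0.0303, 0.0335], 0.47)]
[[281.26332359 300.65315104]
 [275.55533537 283.63214589]] [[277.0251643 203.9059164]]
t 13.65 at [0.3984 0.0142 0.1301] [-1.8000e+02 -1.0000e-02 -1.6999e+02] F [ 0.3  0.4 -0.8] gap 0.652 4.1
shift [0.0004 0.0008 0.0001] turn [-0.     -0.0002  0.0001]
```

View pics/c4.png

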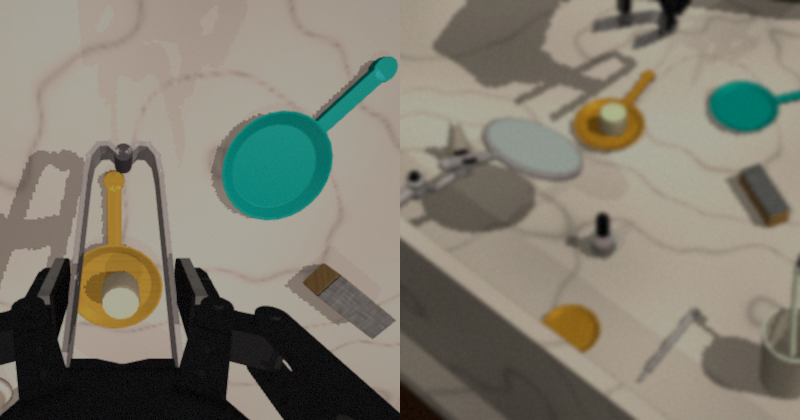

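Wrist view: the soap top is at (281,302), within 2 px of my estimate, and it lies between the arms at columns 235 and 340. I'll descend around it.

```bash

python3 -m crank '[[-0.3,[0,0,0.01],[0,0,0]],[-0.3,[0,0,0.03],[0,0,0]],[-0.3,[0,0,0.05],[0,0,0]],[-0.3,[0,0,0.07],[0,0,0]],[-0.3,[0,0,0.09],[0,0,0]],[-0.3,[0,0,0.11],[0,0,0]],[-0.3,[0,0,0.125],[0,0,0]],[-0.3,[0,0,0.134],[0,0,0]],[-0.3,[0,0,0.139],[0,0,0]],[-0.3,[0,0,0.139],[0,0,0]]]'
python3 -c "
from h import *
f=snap('side','s5.png');g=snap('scene')
cv2.imwrite('pics/c5.png',np.hstack([cv2.resize(f['image'][190:310,200:320],(400,400),interpolation=2),cv2.resize(g['image'][160:250,240:330],(400,400),interpolation=2)])[:,:,::-1])
go((.398,.0148,.13),190)
"
```

```text
time_s: 14.65
tcp_pos: [0.398, 0.0145, 0.0187]
tcp_rot: [180.0, -0.0, -170.0]
wrist_force: [0.6, -0.0, -0.6]
finger_gap: 0.652
finger_force: 4.1
t 14.75 at [0.3984 0.0146 0.0193] [-1.8000e+02  2.0000e-02 -1.6999e+02] F [-0.4  0.3 -1.1] gap 0.65 4.1
shift [ 0.0004  0.0003 -0.1384] turn [-0.0001  0.0002  0.0002]
```

View pics/c5.png

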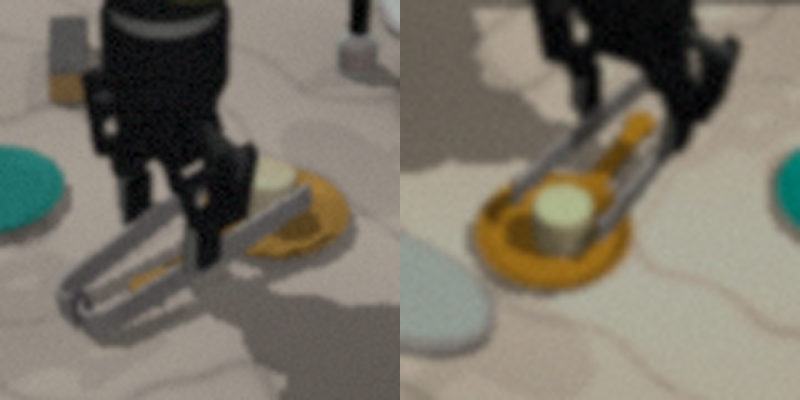

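```bash

python3 -c "
from h import *
f=snap('side');g=snap('scene')
a=np.radians(10);u=np.array([np.cos(a),np.sin(a)]);v=np.array([-u[1],u[0]]);o=np.array([.3984,.0146])
C=lambda p:u@(p-o)*1e3
V=lambda p:v@(p-o)*1e3
for n,F,uv,z in [('side tip',f,(292.4,248.5),.033),('scene tipL',g,(265.9,202.8),.033),('scene tipR',g,(285,211.8),.033),('soap scene',g,(240+163*.225,160+204*.225),.038),('soap side',f,(200+271*.3,190+175*.3),.038),('disc scene',g,(240+240*.225,160+125*.225),.009)]:
    p=ray(F,[uv],z)[0][:2];print(n,p.round(4),C(p).round(1),V(p).round(1))
"
```

```text
side tip [ 0.4925 -0.0032] 89.5 -33.8
scene tipL [ 4.92e-01 -3.00e-04] 89.6 -30.9
scene tipR [0.4839 0.0616] 92.4 31.4
soap scene [0.4853 0.0331] 88.8 3.1
soap side [0.4804 0.0223] 82.1 -6.7
disc scene [0.379  0.0084] -20.2 -2.7
```

```bash

python3 -m crank '[[-0.3,[-0.002,0,-0.0015],[0,0,0]],[-0.3,[-0.005,0,-0.0015],[0,0,0]],[-0.3,[-0.0075,0,-0.0015],[0,0,0]],[-0.25,[-0.0075,0,-0.0015],[0,0,0]],[-0.2,[-0.0075,0,-0.0015],[0,0,0]],[-0.15,[-0.0075,0,-0.0015],[0,0,0]],[-0.1,[-0.0075,0,-0.0015],[0,0,0]],[-0.05,[-0.0075,0,-0.0015],[0,0,0]],[0,[-0.0075,0,-0.0015],[0,0,0]],[0,[-0.0075,0,-0.0015],[0,0,0]]]'
python3 -c "
from h import *
go((.398,.0148,.13),190)
"
```

```text
time_s: 15.85
tcp_pos: [0.4041, 0.0157, 0.0204]
tcp_rot: [-180.0, 0.0, -170.0]
wrist_force: [-1.9, -0.5, 5.4]
finger_gap: 0.507
finger_force: 27.0
t 15.85 at [0.4041 0.0157 0.0204] [-180.      0.   -169.98] F [-1.9 -0.5  5.4] gap 0.507 27.0
shift [ 0.0077  0.0002 -0.137 ] turn [-0.      0.0001  0.0003]
```

```bash

python3 -m crank '[[0.05,[0,0,0],[0,0,0]],[0.05,[0,0,0],[0,0,0]],[0.05,[0,0,0],[0,0,0]],[0.05,[0,0,-0.001],[0,0,0]],[0.05,[0,0,-0.003],[0,0,0]],[0.05,[0,0,-0.006],[0,0,0]],[0.05,[0,0,-0.011],[0,0,0]],[0.05,[0,0,-0.017],[0,0,0]],[0.05,[0,0,-0.024],[0,0,0]],[0.05,[0,0,-0.03],[0,0,0]]]'
python3 -c "
from h import *
f=snap('side','s6.png');g=snap('scene')
cv2.imwrite('pics/c6.png',np.hstack([cv2.resize(f['image'][190:310,200:320],(400,400),interpolation=2),cv2.resize(g['image'][160:250,240:330],(400,400),interpolation=2)])[:,:,::-1])
go((.398,.0148,.13),190)
"
```

```text
time_s: 16.85
tcp_pos: [0.4042, 0.0158, 0.0448]
tcp_rot: [-180.0, 0.0, -170.0]
wrist_force: [-0.5, -0.0, -1.4]
finger_gap: 0.492
finger_force: 60.8
t 16.95 at [0.4045 0.0157 0.045 ] [-1.7998e+02  7.0000e-02 -1.6997e+02] F [-0.1 -0.2 -1.3] gap 0.488 60.8
shift [ 0.008   0.0002 -0.1063] turn [-0.0002  0.0008  0.0003]
```

View pics/c6.png

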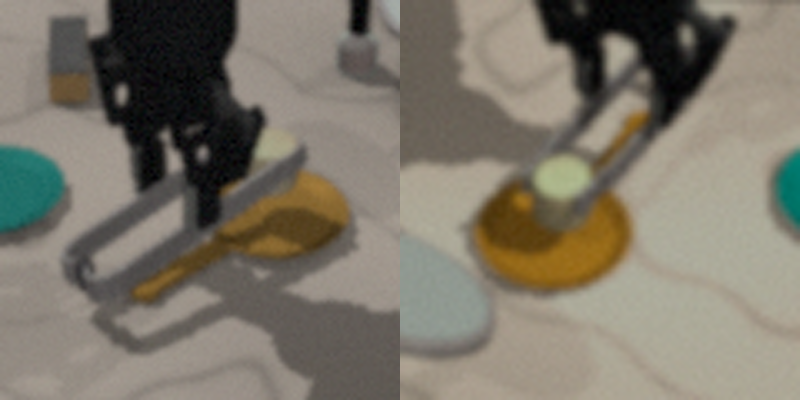

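Both views show the soap held between the paddles, off the saucer. I'll lift it further, to about 14 cm.

```bash

python3 -m crank '[[0.05,[0,0,-0.005],[0,0,0]],[0.05,[0,0,-0.015],[0,0,0]],[0.05,[0,0,-0.03],[0,0,0]],[0.05,[0,0,-0.05],[0,0,0]],[0.05,[0,0,-0.07],[0,0,0]],[0.05,[0,0,-0.09],[0,0,0]],[0.05,[0,0,-0.11],[0,0,0]],[0.05,[0,0,-0.125],[0,0,0]],[0.05,[0,0,-0.135],[0,0,0]],[0.05,[0,0,-0.14],[0,0,0]]]'
python3 -m crank '[[0.05,[0,0,0],[0,0,0]],[0.05,[0,0,0],[0,0,0]],[0.05,[0,0,0],[0,0,0]],[0.05,[0,0,0],[0,0,0]],[0.05,[0,0,0],[0,0,0]],[0.05,[0,0,0],[0,0,0]],[0.05,[0,0,0],[0,0,0]],[0.05,[0,0,0],[0,0,0]],[0.05,[0,0,0],[0,0,0]],[0.05,[0,0,0],[0,0,0]]]'
python3 -c "
from h import *
f=snap('side','s7.png');print([(d['xyz'],d['score']) for d in finder.boxes_of('side','soap')[:3]])
g=snap('scene');print([(d['xyz'],d['score']) for d in finder.boxes_of('scene','soap')[:3]])
cv2.imwrite('pics/c7.png',np.hstack([cv2.resize(f['image'][130:310,180:360],(400,400),interpolation=2),cv2.resize(g['image'][120:320,180:380],(400,400),interpolation=2)])[:,:,::-1])
"
```

```text
time_s: 17.95
tcp_pos: [0.4042, 0.0157, 0.157]
tcp_rot: [-180.0, 0.0, -170.0]
wrist_force: [0.1, -0.8, -1.4]
finger_gap: 0.493
finger_force: 60.9
time_s: 18.95
tcp_pos: [0.4041, 0.0158, 0.1562]
tcp_rot: [-180.0, -0.0, -170.0]
wrist_force: [-0.6, 0.2, -1.8]
finger_gap: 0.492
finger_force: 60.8
[([0.482, 0.0197, 0.1769], 0.49)]
[([0.4958, 0.031, 0.1693], 0.6), ([0.4353, 0.0128, 0.1617], 0.43)]
```

View pics/c7.png

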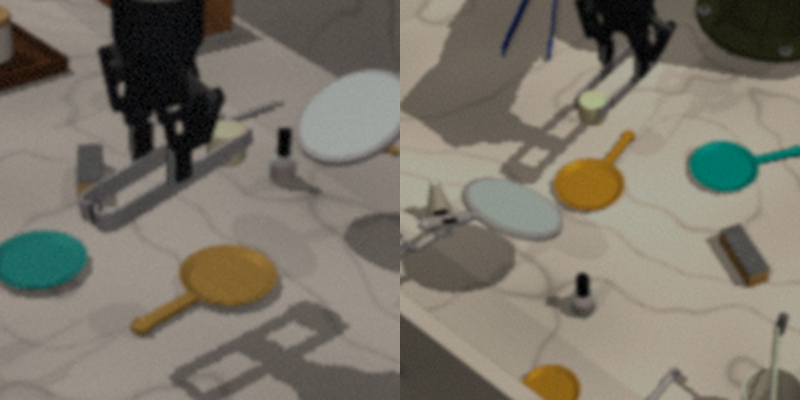

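The pictures show the soap held up in the tongs with its underside at about 14 cm. The saucer is on the counter, clear of the mirror, and nothing else has moved.

```bash
python3 -c "
from rig import bot
print(bot.hand_in())"
```

```text
the job is handed in; nothing more can be done
None
```

The job is handed in: I drew the saucer clear of the mirror by its handle, and the closed tongs hold the soap still at about 14 cm above the counter; no verdict came back.

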